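# Seat the opal glass in a gliding stage and clip it

### The arm

A 6-joint arm with a two-finger parallel gripper is mounted at the origin on a cart in front of the work surface, level with it; the furniture and walls round the work are solid. World frame = base frame: x ahead of the robot, y to its left, z up, the work surface at z = 0. Lengths are in m, angles in rad, forces in N, time in s.
With the tool pointing down it reaches from about 0.275 to 0.725 m from the base axis. Payload 5.6 kg.
Tool frame: the origin (TCP) lies between the finger pads; the fingertips stand 25 mm ahead of it and the grasp point (between the pads) lies 6 mm ahead of it; z points along the fingers, y is the line along which they close (so a half turn about z gives the same grasp; the last joint's range is limited). The gripper opens to 85 mm and grips with 20 to 120 N. Pads are 22 mm wide; open, the fingers measure 114 mm over their backs; the gripper's body (76 mm by 85 mm) begins 54 mm behind the grasp point. The pads swing forward as they close: fully open they stand 13 mm farther back than shut.
Start: joints at [1.628, 0.255, 0.108, 0, -1.424, -0.285], TCP at [0.124, 0.536, 0.232] pointing down, gripper open.
Joint ranges: [-2.95, 2.95], [-1.21, 1.97], [-1.09, 1.5], [-2.87, 1.71], [-2.94, -0.07], [-3.05, 3.05]. Speed limits (rad/s): [2.57, 2.57, 3.14, 3.14, 3.14, 3.14].

### API

Orientations are given as a unit quaternion [x, y, z, w].
In Python, from cell import observe, eyes, robot gives the robot as it stands.
- The arm moves only by the tool move_arm, never from a script. Its argument "plan" is a list of rows, each an object with "delta_pos": the shift along the world's x, y, z in m, a list of three; "twist": the turn about the world's z in rad; "jaw": the closure, from -1 (fully open) to 1 (shut). A call has 1 to 5 rows; each row is the pose to reach, as a shift and turn from the pose commanded when the call began; what a row does not reach only later rows make up. A row lasts 1/8 s, in which the tool goes at most 62.5 mm and 10.7 degrees, less where a joint would pass 70% of its speed; a pose out of reach is approached as far as the arm can. A call with a gripper value outside its range is refused whole. The fingers move at their own pace and stop on an object; "squeeze" is the grip in N (left out, the last holds). Time passes only in rows, so rows that repeat a pose let the fingers close. It gives the time, the measured TCP pose, the force, the opening and the grip force at its end, in the units of the state.
- observe(): the state, without advancing time (a new reading comes with each control period).
- eyes.capture(name): name is "scene" or "top"; returns a dict with "pixels" (384x512x3 uint8, red, green, blue), "camera_matrix" (3x3 intrinsics, pixels), "dist" ([k1, k2, p1, p2, k3] as OpenCV has them; the pictures are not rectified), "R" (3x3) and "t" (3): a world point X has camera coordinates R X + t. Camera axes: x right, y down, z forward; pixel columns grow to the right and rows downward; lengths in m; the calibration is good to about 2 mm. A picture is of the moment at which its call begins. There is no depth.
- robot.job_done(): hands the job in; it is judged then, once.
The state is a dict: "t": time; "qpos": joint angles; "dq": joint speeds; "joint_efforts": joint torques, N m; "tcp_pos": TCP position; "orientation": TCP orientation; "force": force on the tool from outside, world axes, zero at the start; "wrist_torque": the same for the moment, N m; "grip_width": finger opening in m; "finger_force": force on a finger pad.
Only numpy, scipy, OpenCV 4.12 (cv2) and the standard library are available. Lean on these libraries where they do the work, as an engineer would, in place of code of your own. Each camera call takes 0.05 s, during which the arm holds its last target. There are 200 camera calls.

### The job

Fit the opal glass disc to the gliding microscope stage: lift the disc off its paper sleeve, lay it on the metal plate and slide it about under light pressure until you feel it drop into the round pocket, so that it lies flat and flush. Then swing the retaining clip fully in over the glass and let go. Treat the glass gently throughout and leave the petri dish, the bottle and the forceps alone.

Things in the scene. Friction and masses are not known exactly. Their poses are not given: they have to be found in the camera images.
- glass_disc: White opal glass disc, diameter 60 mm, 7 mm thick, 0.05 kg, lying flat on a 2 mm thick yellow paper sleeve (fixed) on the worktop. Origin: centre of its underside; z up through the disc.
- gliding_stage: Fixed black round foot, diameter 136 mm,, an adjusting screw on its -x side. It carries a dark plate, diameter 156 mm, top 38 mm above the worktop, that glides up to 8 mm along the foot's x and y but does not turn. In the plate's centre a bright round pocket, diameter 62 mm, 7 mm deep: the disc fits with 1 mm play, flush, its underside at 31 mm. Origin: centre of the foot's underside.
- stage_middle (a point): Point on the foot's axis at the height of the plate's top. The plate, and so the pocket's centre, starts anywhere up to 6 mm from it along stage x and up to 6 mm along stage y; this is not measured. The plate stays where it is left; it glides along with a sideways push over about 7 N, or under a disc pressed too hard while sliding (friction coefficient 0.5 to 0.7).
- clip (a joint): Angle of the clip, a steel strip 9 mm wide, 1.5 to 3.5 mm above the plate, that turns on a screw (diameter 14, 9 high) at (30, -60) mm from the pocket's centre in stage x, y. 45 mm from the screw stands a steel peg, diameter 9, top 17.5 mm above the plate. 0: in, at its stop, pointing at the pocket's centre. Grows anticlockwise from above; starts at 1.3 to 1.7. About 1 N on the peg swings it.
- petri_dish: Round covered glass dish, diameter 69 mm, 16 mm high, on the worktop beyond the stage. Origin: centre of its underside. A bystander.
- reagent_bottle: Small amber bottle, diameter 42 mm, 77 mm high. Origin: centre of its underside. A bystander.
- tweezers: Fine steel forceps lying on the worktop to the right of the stage, 125 mm long (along their x), 13 mm wide, 8 mm high. Origin: middle of the underside. A bystander.
Mind the look-alikes: they are no part of the job. Of the things that look like the glass_disc, the smallest one is meant. What is shaped like the gliding_stage but blue is not meant.

How it is judged:
By the outcome, as a careful person would: the job done as asked, in the order asked, and still so for the second after the job is handed in, with the robot touching nothing.
It also fails if it takes over 72 s, if anything falls off the work surface, if the arm or the gripper's body presses on something with over 40 N, if the wrist force passes 120 N, or if a joint passes its speed limit or range.

## Working session

There is one attempt and no reset: what is moved stays moved. The work goes in short steps, Python scripts to look and compute and a tool call to move; the robot and the scene stay as the last step left them, time stands still between calls to the robot, and variables do not carry over. Pictures are saved under pics/ and viewed, at most 10 in all, crops included, and the job is handed in when it is done.

Besides the shell and the picture viewer there is one more tool, called after ">>>" as name(argument=value, ...) on one line, values as JSON. move_arm: Moves the arm, as the interface text tells. Its arguments: {"type":"object","properties":{"plan":{"type":"array"},"squeeze":{"type":"number"}},"required":["plan"]}

```bash
mkdir -p pics
python3 - <<'E'
from cell import observe, eyes, robot
import cv2
s=observe();print({k:s[k] for k in('t','tcp_pos','orientation','grip_width','force')})
for n in('scene','top'):
    c=eyes.capture(n);cv2.imwrite(f'pics/{n}0.png',c['pixels'][...,::-1]);print(n,c['camera_matrix'],c['dist'],c['R'],c['t'])
E
```

```text
{'t': 0.0, 'tcp_pos': array([0.12403078, 0.53531517, 0.23070126]), 'orientation': array([ 9.93519148e-01, -1.13660919e-01, -7.51135328e-05,  9.45035614e-04]), 'grip_width': 0.08567064095195216, 'force': array([ 1.04345344, -1.09103261, -0.6717577 ])}
scene [[377.58309953   0.         253.69671866]
 [  0.         377.58309953 187.73600537]
 [  0.           0.           1.        ]] [-0.00438948  0.          0.          0.          0.        ] [[ 0.8166987  -0.57702662 -0.00659559]
 [-0.25644155 -0.35266996 -0.89992312]
 [ 0.51695353  0.73665743 -0.4359987 ]] [-0.34191033  0.21046978  1.00975953]
top [[365.45993636   0.         255.35138566]
 [  0.         365.45993636 190.81614726]
 [  0.           0.           1.        ]] [-0.04399862  0.          0.          0.          0.        ] [[-0.02245427 -0.99974592  0.00197641]
 [-0.99679647  0.02223615 -0.0768267 ]
 [ 0.07676324 -0.00369517 -0.9970425 ]] [0.08896822 0.4806972  1.11068718]
```

View pics/scene0.png

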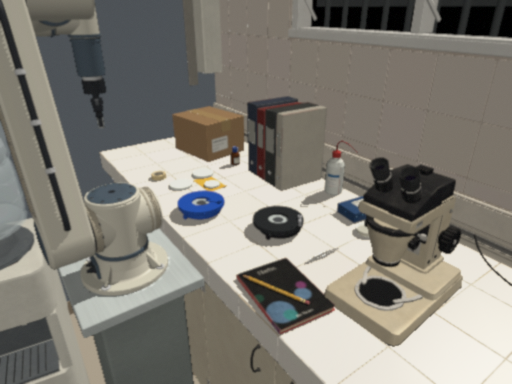

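View pics/top0.png

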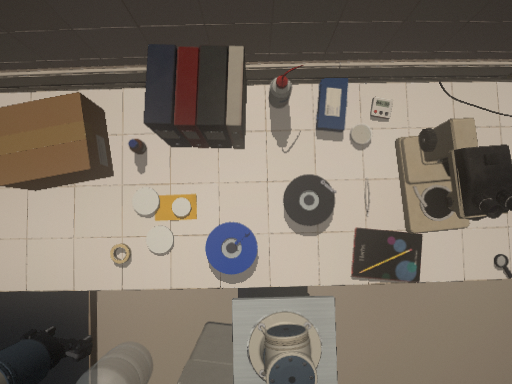

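Look-alikes for the glass disc in the top view are white discs at (147,202), (160,240) and (181,207), plus the petri dish at (361,135). I choose (181,207): it is the smallest and lies on the yellow sleeve. For the stage, I choose the black one at (309,200), not the blue one at (232,248). Next is a close crop to check both.

```bash
cat > h.py <<'E'
from cell import observe, eyes, robot
import cv2, numpy as np
def ray(c,uv,z):
    p=cv2.undistortPoints(np.array([[uv]],float),c['camera_matrix'],np.array(c['dist']))[0,0]
    R,t=np.array(c['R']),np.array(c['t']);o=-R.T@t;d=R.T@np.array([*p,1])
    return o+d*(z-o[2])/d[2]
def blobs(mask,off,amin=20):
    out=[]
    for k in cv2.findContours(mask.astype(np.uint8),cv2.RETR_EXTERNAL,cv2.CHAIN_APPROX_NONE)[0]:
        a=cv2.contourArea(k)
        if a>=amin:
            m=cv2.moments(k);out.append((m['m10']/m['m00']+off[0],m['m01']/m['m00']+off[1],a))
    return out
E
python3 - <<'E'
from h import *
c=eyes.capture('top');p=c['pixels']
a=cv2.resize(p[180:260,130:230],None,fx=4,fy=4,interpolation=2);b=cv2.resize(p[165:245,270:370],None,fx=4,fy=4,interpolation=2)
cv2.imwrite('pics/crop1.png',np.hstack([a,b])[...,::-1])
s=p.astype(int)
w=(s.min(2)>185)&(s.max(2)-s.min(2)<40)
x0,y0=165,196;m=s[y0:219,x0:197]
wm=(m[...,2]>120)
for u,v,ar in blobs(wm,(x0,y0)): print('disc',u,v,ar,ray(c,(u,v),.009))
x0,y0=280,172;m=s[y0:230,x0:340];g=m.max(2)
print('dark')
d=(g<75)
for u,v,ar in blobs(d,(x0,y0),300):print(u,v,ar,ray(c,(u,v),.038))
print('bright')
for u,v,ar in blobs((g>90),(x0,y0),6):print(u,v,ar,ray(c,(u,v),.038))
E
```

```text
disc 180.79622395833334 206.38541666666666 256.0 [0.43991377 0.31104007 0.009     ]
dark
308.3834593484552 200.65145150751422 1785.5 [ 0.44755803 -0.08188533  0.038     ]
bright
309.5 200.5 3363.0 [ 0.4479406  -0.08529408  0.038     ]
```

View pics/crop1.png

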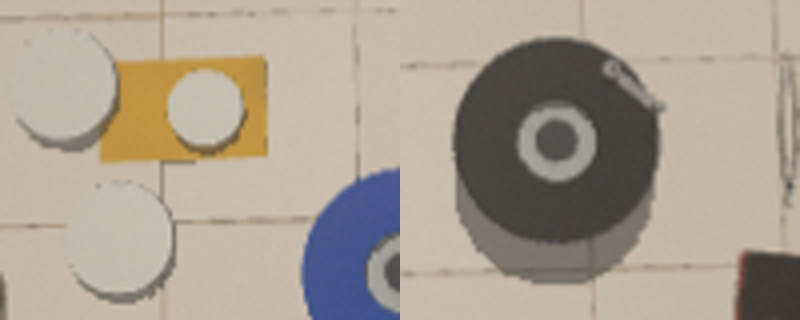

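The left crop shows the small disc alone on the yellow sleeve at about (181,206), smaller than its two white neighbours. The right crop shows the black stage, with its pocket ring at about (309,200). The clip runs from its screw at about (322,182) to its free end at about (334,191). That puts the stage yaw near +29°.

>>> move_arm(plan=[{"delta_pos": [0.05, -0.035, 0], "twist": -0.18, "jaw": -1}, {"delta_pos": [0.1, -0.07, 0], "twist": -0.36, "jaw": -1}, {"delta_pos": [0.15, -0.106, 0], "twist": -0.54, "jaw": -1}, {"delta_pos": [0.2, -0.14, 0], "twist": -0.72, "jaw": -1}, {"delta_pos": [0.25, -0.177, 0], "twist": -0.9, "jaw": -1}], squeeze=20)

```text
t: 0.78
tcp_pos: [0.3754, 0.3574, 0.2314]
orientation: [0.844, -0.537, -0.0, 0.0]
force: [1.2, 1.1, -0.5]
grip_width: 0.0857
finger_force: 0.0
```

>>> move_arm(plan=[{"delta_pos": [0.05, -0.035, -0.03], "twist": -0.095, "jaw": -1}, {"delta_pos": [0.066, -0.047, -0.08], "twist": -0.095, "jaw": -1}, {"delta_pos": [0.066, -0.047, -0.13], "twist": -0.095, "jaw": -1}, {"delta_pos": [0.066, -0.047, -0.15], "twist": -0.095, "jaw": -1}, {"delta_pos": [0.066, -0.047, -0.15], "twist": -0.095, "jaw": -1}])

```text
t: 1.4
tcp_pos: [0.4393, 0.3106, 0.0798]
orientation: [0.819, -0.574, -0.0, 0.002]
force: [0.2, 0.9, 0.1]
grip_width: 0.0852
finger_force: 0.0
```

Run:
```python
from h import *
c=eyes.capture('top');p=c['pixels'];s=p.astype(int)
x0,y0=297,188;g=s[y0:213,x0:323].max(2)
for th in(90,100,115):
    for u,v,ar in blobs(g>th,(x0,y0),30):print('pocket',th,u,v,ar,ray(c,(u,v),.034))
x0,y0=312,172;g=s[y0:200,x0:338]
for r in g.max(2)[4:24]: print(*r)
for n in((321.7,182),(334,191)):print(ray(c,n,.042))
cs=eyes.capture('scene')
k=cs['pixels'];a=cv2.resize(k[165:215,150:250],None,fx=4,fy=4,interpolation=2);b=cv2.resize(p[165:240,130:230],None,fx=4,fy=4,interpolation=2)
cv2.imwrite('pics/crop2.png',np.vstack([a,b])[...,::-1])
s=observe();print(s['tcp_pos'],s['orientation'],s['force'])
```

```text
pocket 90 308.59386973180074 199.99233716475095 304.5 [ 0.44973795 -0.08318795  0.034     ]
pocket 100 308.5325342465753 200.04337899543378 292.0 [ 0.4495867  -0.08299567  0.034     ]
pocket 115 308.7091254752852 200.34917617237008 263.0 [ 0.44864297 -0.08350326  0.034     ]
78 77 78 81 88 95 127 160 193 210 208 210 209 208 211 208 210 210 209 210 209 209 209 208 209 208
77 78 76 77 76 77 79 94 128 159 191 211 210 210 210 209 210 209 209 210 209 209 209 209 209 209
78 78 78 75 76 77 76 75 81 94 133 178 209 211 210 208 209 208 209 209 209 209 209 209 210 210
77 77 78 77 76 76 78 76 75 82 100 121 158 188 205 203 203 204 203 206 205 205 198 185 185 191
78 77 77 77 77 76 75 76 84 113 141 135 121 129 170 201 200 200 201 203 202 203 201 196 195 198
77 76 76 77 76 77 77 76 99 148 148 130 137 98 119 175 205 207 205 206 207 207 207 208 209 209
76 76 78 76 75 77 79 76 103 155 145 121 145 99 84 122 179 208 209 208 208 208 208 209 210 208
79 75 76 77 78 77 74 78 89 124 146 144 139 133 109 82 121 178 210 209 208 208 208 210 209 210
77 77 77 74 78 76 76 75 75 81 105 115 124 149 144 133 89 143 210 
[... 510 characters left out ...]
75 76 74 77 77 77 87 126 162 154 148 171 176 196 208
106 100 86 72 74 75 73 74 74 73 75 74 75 73 76 74 76 75 88 122 132 116 150 154 180 209
155 148 105 96 73 73 74 74 74 75 76 74 76 76 75 75 76 75 74 79 93 94 119 141 181 209
171 166 148 107 95 72 74 76 75 76 75 75 76 77 75 78 76 76 74 75 76 88 137 190 200 209
171 170 167 146 102 77 72 74 76 75 75 76 75 76 74 74 75 76 77 75 74 79 145 209 208 209
150 171 169 166 152 137 75 75 75 75 74 75 75 76 75 73 75 75 77 76 75 74 136 208 208 209
[ 0.50309699 -0.12371015  0.042     ]
[ 0.4748737  -0.16012548  0.042     ]
[0.44068433 0.31225331 0.08248147] [ 8.18963608e-01 -5.73845112e-01  2.78318300e-04 -5.65136253e-04] [-0.58478538 -0.04266922  0.76183755]
```

View pics/crop2.png

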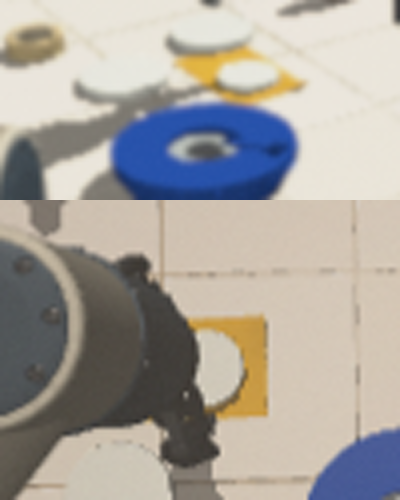

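The scene crop shows the disc clear on its sleeve and the top crop shows the open gripper above it, with fingers at about (164,182) and (177,227). I measured the pocket at (.449,-.083). Now I part-close the jaws and descend.

>>> move_arm(plan=[{"delta_pos": [0, 0, -0.02], "twist": 0, "jaw": -0.75}, {"delta_pos": [0, 0, -0.035], "twist": 0, "jaw": -0.75}, {"delta_pos": [0, 0, -0.046], "twist": 0, "jaw": -0.75}, {"delta_pos": [0, 0, -0.052], "twist": 0, "jaw": -0.75}, {"delta_pos": [0, 0, -0.054], "twist": 0, "jaw": -0.75}])

```text
t: 2.12
tcp_pos: [0.4403, 0.3118, 0.0275]
orientation: [0.819, -0.574, 0.0, 0.0]
force: [-0.6, -0.2, 0.3]
grip_width: 0.0744
finger_force: 0.0
```

Run:
```python
from h import *
s=observe();print(s['tcp_pos'],s['force'],s['grip_width'])
c=eyes.capture('scene');k=c['pixels'];cv2.imwrite('pics/crop3.png',cv2.resize(k[135:205,160:260],None,fx=7,fy=7,interpolation=2)[...,::-1])
```

```text
[0.44026694 0.31183155 0.02747806] [-0.63703978 -0.1991526   0.2694655 ] 0.07439292282167413
```

View pics/crop3.png

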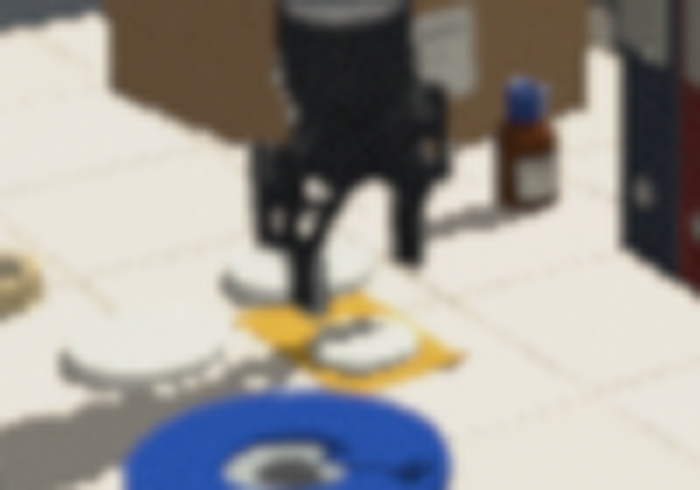

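The fingertips at about (204,178) and (218,172) sit higher in the scene image than the disc at about (212,184). I'll compare both views numerically.

Run:
```python
from h import *
c=eyes.capture('scene');t=eyes.capture('top')
P=lambda c,X:cv2.projectPoints(np.array([X],float),cv2.Rodrigues(np.array(c['R']))[0],np.array(c['t']),c['camera_matrix'],np.array(c['dist']))[0][0,0]
for z in(.009,.012,.027,.08,.15):
  print(z,P(c,(.440,.312,z)),P(t,(.440,.312,z)))
a=np.deg2rad(20);d=np.array([np.cos(a),np.sin(a),0])*.037
for sg in(1,-1): print('tips',P(c,np.array([.44,.312,.012])+sg*d))
print(ray(c,(212,184.3),.009))
print('cam',-np.array(c['R']).T@c['t'],-np.array(t['R']).T@t['t'])
k=t['pixels'];cv2.imwrite('pics/crop4.png',cv2.resize(k[165:240,130:230],None,fx=6,fy=6,interpolation=2)[...,::-1])
```

```text
0.009 [211.72359311 182.44678166] [180.48833444 206.36436487]
0.012 [211.68094115 181.74475041] [180.29302332 206.33101819]
0.027 [211.46655123 178.21567668] [179.30085656 206.16160788]
0.08 [210.6936417  165.48842389] [175.57306223 205.52492263]
0.15 [209.63451455 148.03695033] [170.04604641 204.58043845]
tips [217.7987931  178.46222524]
tips [205.3305921  185.15211121]
[0.43253281 0.29667522 0.009     ]
cam [-0.18878783 -0.86691186  0.62740537] [0.39589504 0.08236093 1.14415687]
```

View pics/crop4.png

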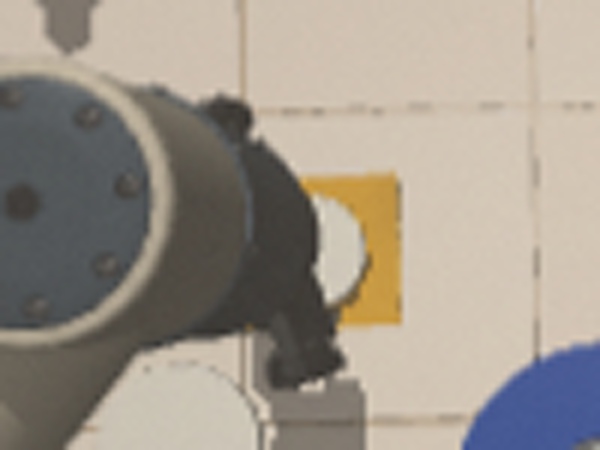

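Columns agree and the rows suggest the tips are higher than my model says, so I'll descend under force watch.

>>> move_arm(plan=[{"delta_pos": [0, 0, -0.001], "twist": 0, "jaw": -0.75}, {"delta_pos": [0, 0, -0.002], "twist": 0, "jaw": -0.75}, {"delta_pos": [0, 0, -0.003], "twist": 0, "jaw": -0.75}, {"delta_pos": [0, 0, -0.004], "twist": 0, "jaw": -0.75}, {"delta_pos": [0, 0, -0.005], "twist": 0, "jaw": -0.75}])

```text
t: 2.9
tcp_pos: [0.4402, 0.3118, 0.0225]
orientation: [0.819, -0.574, -0.0, 0.0]
force: [0.0, -0.3, 0.3]
grip_width: 0.0746
finger_force: 0.0
```

>>> move_arm(plan=[{"delta_pos": [0, 0, -0.001], "twist": 0, "jaw": -0.75}, {"delta_pos": [0, 0, -0.002], "twist": 0, "jaw": -0.75}, {"delta_pos": [0, 0, -0.002], "twist": 0, "jaw": -0.75}])

```text
t: 3.28
tcp_pos: [0.4401, 0.3117, 0.0205]
orientation: [0.819, -0.574, -0.0, 0.0]
force: [0.1, -0.7, 1.0]
grip_width: 0.0749
finger_force: 0.0
```

Run:
```python
from h import *
s=observe();print(s['tcp_pos'],s['force'],s['grip_width'])
c=eyes.capture('scene');k=c['pixels'];cv2.imwrite('pics/crop5.png',cv2.resize(k[145:205,170:250],None,fx=8,fy=8,interpolation=2)[...,::-1])
```

```text
[0.44013508 0.31174588 0.02047746] [ 0.12098018 -0.72887468  1.00015895] 0.07485105732363759
```

View pics/crop5.png

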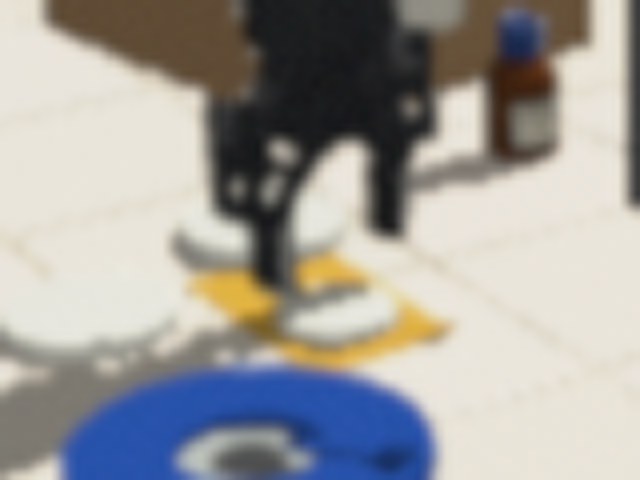

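The tips at about (204,180) and (218,173) still look above the disc, and the shadows are separated from the fingers. There is no contact force, so I keep descending slowly.

>>> move_arm(plan=[{"delta_pos": [0, 0, -0.001], "twist": 0, "jaw": -0.75}, {"delta_pos": [0, 0, -0.002], "twist": 0, "jaw": -0.75}, {"delta_pos": [0, 0, -0.003], "twist": 0, "jaw": -0.75}, {"delta_pos": [0, 0, -0.003], "twist": 0, "jaw": -0.75}])

```text
t: 3.82
tcp_pos: [0.4401, 0.3117, 0.0175]
orientation: [0.819, -0.574, -0.0, 0.0]
force: [0.8, -0.2, -1.2]
grip_width: 0.0748
finger_force: 0.0
```

>>> move_arm(plan=[{"delta_pos": [0, 0, -0.001], "twist": 0, "jaw": -0.75}, {"delta_pos": [0, 0, -0.002], "twist": 0, "jaw": -0.75}, {"delta_pos": [0, 0, -0.002], "twist": 0, "jaw": -0.75}])

```text
t: 4.2
tcp_pos: [0.4401, 0.3117, 0.0155]
orientation: [0.819, -0.574, -0.0, 0.0]
force: [-0.5, -0.8, -0.4]
grip_width: 0.0748
finger_force: 0.0
```

>>> move_arm(plan=[{"delta_pos": [0, 0, -0.001], "twist": 0, "jaw": -0.75}, {"delta_pos": [0, 0, -0.002], "twist": 0, "jaw": -0.75}, {"delta_pos": [0, 0, -0.003], "twist": 0, "jaw": -0.75}, {"delta_pos": [0, 0, -0.003], "twist": 0, "jaw": -0.75}])

```text
t: 4.7
tcp_pos: [0.4401, 0.3117, 0.0125]
orientation: [0.819, -0.574, -0.0, 0.0]
force: [-0.3, 0.6, 0.1]
grip_width: 0.075
finger_force: 0.0
```

Run:
```python
from h import *
s=observe();print(s['tcp_pos'],s['force'],s['qpos'],s['wrist_torque'])
for n in('scene','top'):
    k=eyes.capture(n)['pixels'];a=k[145:205,170:250] if n=='scene' else k[170:230,145:225]
    cv2.imwrite(f'pics/c6{n}.png',a[...,::-1])
a=[cv2.resize(cv2.imread(f'pics/c6{n}.png'),None,fx=5,fy=5,interpolation=2) for n in('scene','top')]
cv2.imwrite('pics/crop6.png',np.hstack(a))
```

```text
[0.44012689 0.31173311 0.0124723 ] [-0.31070044  0.59993057  0.12485234] [ 9.06577199e-01  4.05648149e-01 -2.75463646e-01 -3.89300856e-05
 -8.89880096e-01 -5.58569534e-01] [ 0.03989817 -0.07188133  0.01675847]
```

View pics/crop6.png

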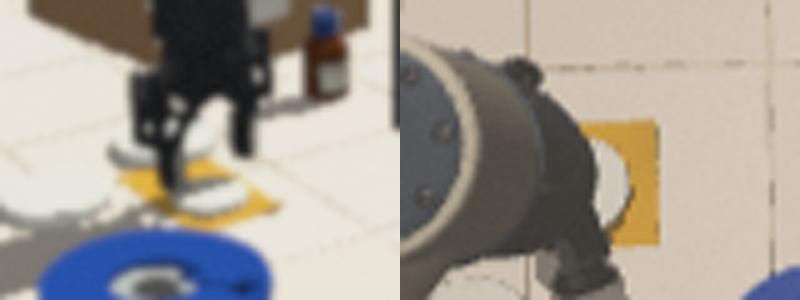

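The scene half shows the near tip at about (204,182), still above the disc at about (212,184). The tips really are about 2 cm higher than the model. I continue with guarded steps.

>>> move_arm(plan=[{"delta_pos": [0, 0, -0.001], "twist": 0, "jaw": -0.75}, {"delta_pos": [0, 0, -0.002], "twist": 0, "jaw": -0.75}, {"delta_pos": [0, 0, -0.003], "twist": 0, "jaw": -0.75}, {"delta_pos": [0, 0, -0.004], "twist": 0, "jaw": -0.75}, {"delta_pos": [0, 0, -0.004], "twist": 0, "jaw": -0.75}])

```text
t: 5.42
tcp_pos: [0.4401, 0.3117, 0.0085]
orientation: [0.819, -0.574, -0.0, 0.0]
force: [0.1, -0.3, -0.6]
grip_width: 0.075
finger_force: 0.0
```

>>> move_arm(plan=[{"delta_pos": [0, 0, -0.001], "twist": 0, "jaw": -0.75}, {"delta_pos": [0, 0, -0.002], "twist": 0, "jaw": -0.75}, {"delta_pos": [0, 0, -0.003], "twist": 0, "jaw": -0.75}, {"delta_pos": [0, 0, -0.003], "twist": 0, "jaw": -0.75}])

```text
t: 5.92
tcp_pos: [0.4401, 0.3117, 0.0055]
orientation: [0.819, -0.574, -0.0, 0.0]
force: [-0.9, 0.5, 0.8]
grip_width: 0.0751
finger_force: 0.0
```

Run:
```python
from h import *
s=observe();print(s['tcp_pos'],s['force'])
k=eyes.capture('scene')['pixels'][150:200,175:245]
cv2.imwrite('pics/crop7.png',cv2.resize(k,None,fx=9,fy=9,interpolation=2)[...,::-1])
```

```text
[0.44011629 0.31172919 0.00545797] [-0.91311747  0.50872427  0.81653036]
```

View pics/crop7.png

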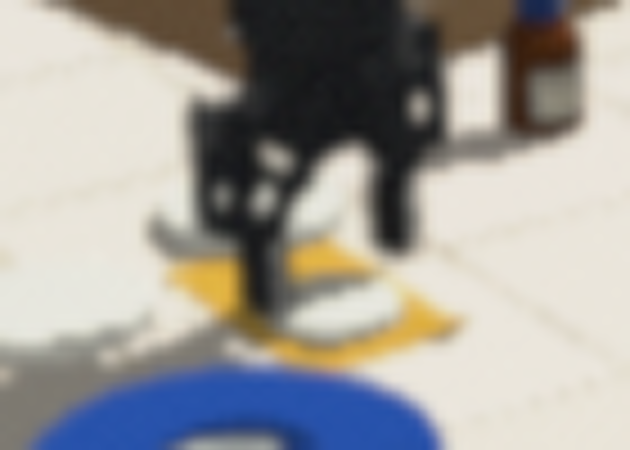

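The near tip at about (204,184) is now just beside the disc's left edge, and the shadows have nearly met. About 1 cm remains.

>>> move_arm(plan=[{"delta_pos": [0, 0, -0.001], "twist": 0, "jaw": -0.75}, {"delta_pos": [0, 0, -0.002], "twist": 0, "jaw": -0.75}, {"delta_pos": [0, 0, -0.003], "twist": 0, "jaw": -0.75}, {"delta_pos": [0, 0, -0.004], "twist": 0, "jaw": -0.75}, {"delta_pos": [0, 0, -0.004], "twist": 0, "jaw": -0.75}])

```text
t: 6.6
tcp_pos: [0.4401, 0.3118, 0.0015]
orientation: [0.819, -0.574, -0.0, 0.0]
force: [-0.3, 1.0, -0.2]
grip_width: 0.0745
finger_force: 0.0
```

>>> move_arm(plan=[{"delta_pos": [0, 0, -0.001], "twist": 0, "jaw": -0.75}, {"delta_pos": [0, 0, -0.002], "twist": 0, "jaw": -0.75}, {"delta_pos": [0, 0, -0.003], "twist": 0, "jaw": -0.75}, {"delta_pos": [0, 0, -0.003], "twist": 0, "jaw": -0.75}])

```text
t: 7.1
tcp_pos: [0.4401, 0.3117, -0.0015]
orientation: [0.819, -0.574, -0.0, 0.0]
force: [-0.3, 0.4, 0.1]
grip_width: 0.0746
finger_force: 0.0
```

>>> move_arm(plan=[{"delta_pos": [0, 0, -0.001], "twist": 0, "jaw": -0.75}, {"delta_pos": [0, 0, -0.002], "twist": 0, "jaw": -0.75}, {"delta_pos": [0, 0, -0.003], "twist": 0, "jaw": -0.75}, {"delta_pos": [0, 0, -0.003], "twist": 0, "jaw": -0.75}])

```text
t: 7.6
tcp_pos: [0.4401, 0.3117, -0.0045]
orientation: [0.819, -0.574, -0.0, 0.0]
force: [0.5, 0.2, -0.2]
grip_width: 0.075
finger_force: 0.0
```

Run:
```python
from h import *
k=eyes.capture('scene')['pixels'].max(2).astype(int)
print('cols 200..222');
for r in range(172,194): print(r,*k[r,200:223])
```

```text
cols 200..222
172 34 28 29 45 70 70 64 49 52 116 193 223 225 221 214 175 106 47 30 44 94 164 220
173 53 37 35 79 125 101 57 46 88 148 205 221 216 219 218 173 101 45 28 48 99 165 220
174 78 49 47 107 158 123 64 72 133 178 204 204 204 222 223 186 114 48 29 46 100 167 220
175 73 51 54 110 148 112 61 87 139 170 183 193 208 226 227 194 120 52 27 46 96 158 217
176 50 38 42 78 98 73 59 103 147 166 178 205 222 230 228 195 121 53 28 43 89 143 201
177 36 30 30 41 48 42 74 136 179 202 210 221 227 230 228 199 126 54 26 43 91 150 199
178 86 55 32 26 31 48 104 174 212 222 224 225 226 227 227 209 139 63 29 43 100 172 217
179 159 103 47 27 38 66 114 176 211 219 219 219 218 219 218 204 146 89 55 55 116 189 226
180 200 135 67 30 41 72 107 152 180 182 176 172 171 171 172 173 160 145 120 110 156 212 231
181 212 148 72 33 44 70 94 119 139 140 136 133 139 151 158 171 197 205 190 182 207 228 234
182 214 151 78 34 40 66 87 98 116 124 130 143 161 193 207 214 224 228 223 220 225 230 233
183 208 151 81 38 39 65 89 97 114 128 157 190 211 223 228 229 230 230 228 223 225 228 231
184 177 125 68 35 38 67 97 112 137
[... 212 characters left out ...]
3 181 182 201 213 219 219 217
187 140 165 151 113 95 111 130 138 148 158 166 170 171 173 169 172 194 206 217 221 221 217 207
188 135 152 145 128 125 154 183 188 169 158 159 160 169 193 202 206 216 222 224 224 225 226 223
189 122 126 124 119 123 148 186 204 197 193 196 200 205 218 221 222 223 227 230 230 232 233 233
190 139 140 145 146 147 148 140 161 168 178 187 201 210 216 219 224 228 231 234 234 235 235 235
191 161 162 163 165 165 167 162 155 151 149 148 148 153 164 182 200 219 228 233 234 235 235 235
192 170 170 170 170 171 171 170 169 168 168 168 168 170 174 179 185 194 205 218 226 232 234 235
193 171 172 172 172 172 171 172 171 171 171 172 171 172 172 174 174 178 184 191 201 215 228 233
```

>>> move_arm(plan=[{"delta_pos": [0, 0, 0], "twist": 0, "jaw": -0.6}, {"delta_pos": [0, 0, 0], "twist": 0, "jaw": -0.5}, {"delta_pos": [0, 0, 0], "twist": 0, "jaw": -0.42}, {"delta_pos": [0, 0, 0], "twist": 0, "jaw": -0.35}, {"delta_pos": [0, 0, 0], "twist": 0, "jaw": -0.3}], squeeze=20)

```text
t: 8.28
tcp_pos: [0.4408, 0.3121, -0.0027]
orientation: [0.819, -0.574, 0.0, -0.001]
force: [-2.4, -1.8, 12.5]
grip_width: 0.0589
finger_force: 24.3
```

It gripped, but the tips are on the sleeve. I release, raise a few millimetres and re-grip so the underside protrudes below the tips.

>>> move_arm(plan=[{"delta_pos": [0, 0, 0.001], "twist": 0, "jaw": -0.55}, {"delta_pos": [0, 0, 0.005], "twist": 0, "jaw": -0.6}, {"delta_pos": [0, 0, 0.005], "twist": 0, "jaw": -0.5}, {"delta_pos": [0, 0, 0.005], "twist": 0, "jaw": -0.35}, {"delta_pos": [0, 0, 0.005], "twist": 0, "jaw": -0.3}], squeeze=20)

```text
t: 8.9
tcp_pos: [0.4403, 0.3119, 0.0009]
orientation: [0.819, -0.574, 0.0, -0.0]
force: [-1.5, 0.1, 5.5]
grip_width: 0.0578
finger_force: 20.6
```

>>> move_arm(plan=[{"delta_pos": [0, 0, 0.004], "twist": 0, "jaw": -0.3}, {"delta_pos": [0, 0, 0.015], "twist": 0, "jaw": -0.3}, {"delta_pos": [0, 0, 0.04], "twist": 0, "jaw": -0.3}, {"delta_pos": [0, 0, 0.08], "twist": 0, "jaw": -0.3}, {"delta_pos": [0, 0, 0.1], "twist": 0, "jaw": -0.3}])

```text
t: 9.52
tcp_pos: [0.441, 0.3125, 0.1035]
orientation: [0.819, -0.574, 0.0, -0.002]
force: [0.1, 0.2, -0.6]
grip_width: 0.0585
finger_force: 21.7
```

Run:
```python
from h import *
s=observe();print(s['tcp_pos'],s['force'],s['grip_width'],s['finger_force'])
c=eyes.capture('top');p=c['pixels'].astype(int)
m=p[196:219,165:205];print('sleeve px',((m[...,0]-m[...,2])>70).sum())
for r in m[::3,:,2]: print(*r[::2])
k=eyes.capture('scene')['pixels'][125:205,160:260]
cv2.imwrite('pics/crop8.png',cv2.resize(k,None,fx=6,fy=6,interpolation=2)[...,::-1])
```

```text
[0.44100664 0.31248365 0.10345211] [ 0.13762568  0.15933493 -0.64674289] 0.058496410976393624 21.74181818962097
sleeve px 329
57 58 58 59 62 102 176 152 66 65 67 67 66 66 68 69 181 183 183 183
56 59 56 57 59 55 184 185 185 67 66 68 67 67 68 69 182 182 182 183
54 54 57 58 57 55 143 185 185 162 64 67 66 66 67 70 183 184 184 182
58 58 57 56 58 54 167 186 184 186 65 66 65 67 66 70 183 183 182 183
58 56 57 56 57 53 183 184 185 111 66 66 66 69 67 70 181 183 183 181
54 58 56 57 52 56 97 184 147 64 65 68 65 67 67 69 181 181 181 183
56 57 57 54 53 52 55 73 64 65 66 66 69 68 67 67 183 182 181 183
57 56 62 55 54 55 54 53 67 67 68 66 67 67 68 69 182 182 183 184
```

View pics/crop8.png

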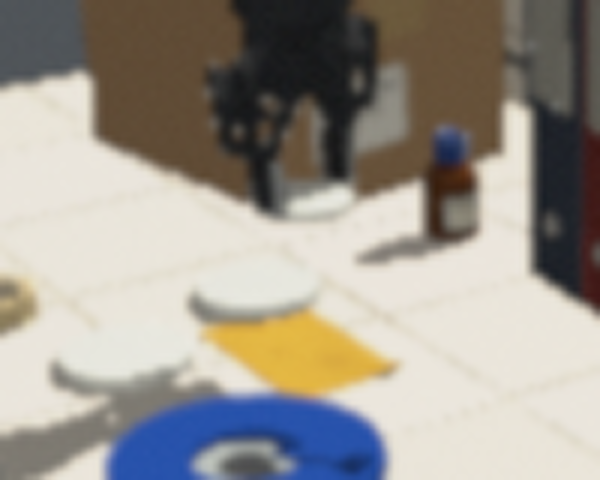

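The disc is in the gripper at about (212,158), held level, and the sleeve is empty. Carrying it to the stage.

>>> move_arm(plan=[{"delta_pos": [0.001, -0.03, 0.01], "twist": 0, "jaw": -0.3}, {"delta_pos": [0.002, -0.08, 0.01], "twist": 0, "jaw": -0.3}, {"delta_pos": [0.003, -0.13, 0.01], "twist": 0, "jaw": -0.3}, {"delta_pos": [0.004, -0.18, 0.01], "twist": 0, "jaw": -0.3}, {"delta_pos": [0.005, -0.23, 0.01], "twist": 0, "jaw": -0.3}])

```text
t: 10.25
tcp_pos: [0.4445, 0.0801, 0.11]
orientation: [0.819, -0.574, -0.0, 0.0]
force: [-0.5, 0.1, -0.0]
grip_width: 0.0585
finger_force: 21.8
```

>>> move_arm(plan=[{"delta_pos": [0.001, -0.05, 0], "twist": 0, "jaw": -0.3}, {"delta_pos": [0.002, -0.1, -0.01], "twist": 0, "jaw": -0.3}, {"delta_pos": [0.003, -0.14, -0.02], "twist": 0, "jaw": -0.3}, {"delta_pos": [0.004, -0.16, -0.03], "twist": 0, "jaw": -0.3}, {"delta_pos": [0.004, -0.16, -0.04], "twist": 0, "jaw": -0.3}])

```text
t: 10.88
tcp_pos: [0.4485, -0.0793, 0.0696]
orientation: [0.818, -0.575, -0.001, 0.0]
force: [-0.1, 0.7, 0.0]
grip_width: 0.0582
finger_force: 21.8
```

Run:
```python
from h import *
s=observe();print(s['tcp_pos'],s['force'],s['grip_width'],s['finger_force'],s['qpos'])
c=eyes.capture('top');p=c['pixels'].astype(int)
m=p[186:216,290:332].max(2)
for i,r in enumerate(m): print(186+i,*r)
```

```text
[ 0.4485192  -0.07932128  0.06958165] [-0.14503719  0.71400499  0.02342925] 0.05821414674934576 21.753339171409607 [ 1.70622294e-01  1.91914471e-01 -4.12987451e-01 -2.48137302e-04
 -9.67107807e-01  1.74849540e-01]
186 99 152 198 201 201 201 201 200 202 201 203 201 203 203 203 203 205 203 205 205 203 202 202 203 202 191 136 110 157 177 164 110 87 89 88 88 89 88 89 89 90 89
187 126 134 203 202 203 203 204 202 204 203 205 205 205 203 204 204 203 205 203 202 200 200 199 198 198 185 129 108 155 176 164 109 87 88 90 91 91 89 88 89 89 88
188 157 120 204 204 206 205 206 205 205 204 205 206 202 201 202 200 200 199 198 198 197 197 195 195 194 183 131 105 151 174 163 108 87 88 86 80 84 88 88 92 89 86
189 137 117 175 204 206 203 203 202 203 202 202 201 199 198 197 198 196 196 195 194 192 192 193 191 190 182 139 102 147 172 164 116 85 85 95 121 81 78 90 90 90 91
190 134 116 141 201 202 200 201 201 200 198 198 196 196 195 194 193 192 192 192 190 188 187 186 187 185 181 147 98 141 171 165 127 81 82 94 105 84 71 83 89 88 88
191 118 131 123 200 197 199 197 196 195 195 193 193 192 192 189 190 189 187 
[... 3145 characters left out ...]
1 76 77 75 76 90 82 101 121 120 119 118 117 115 115 113 112 111 111 108 109 107 106 104 103 103 100 99 98 99 97 97 97 95 96 97 95 95 91 88 82 79 80
212 74 87 80 77 88 82 92 116 114 114 113 112 112 109 108 107 105 103 103 103 99 99 100 98 98 98 98 96 98 93 94 94 95 95 93 93 92 93 91 90 86 80
213 71 76 77 72 82 86 86 109 110 108 107 105 104 103 103 102 101 101 99 99 96 97 96 97 96 96 95 95 95 94 92 92 92 92 91 91 89 89 91 89 85 86
214 70 67 68 70 75 91 81 103 103 102 100 102 100 100 98 98 97 97 96 97 96 94 95 95 94 94 93 91 91 90 89 89 91 88 88 87 87 86 84 81 77 76
215 70 69 68 68 76 94 75 99 99 100 98 97 99 98 98 95 96 96 95 94 95 92 94 92 94 90 91 90 90 90 87 88 86 85 78 75 72 70 69 71 83 86
```

>>> move_arm(plan=[{"delta_pos": [0, 0, -0.015], "twist": 0, "jaw": -0.3}, {"delta_pos": [0, 0, -0.025], "twist": 0, "jaw": -0.3}, {"delta_pos": [0, 0, -0.03], "twist": 0, "jaw": -0.3}, {"delta_pos": [0, 0, -0.032], "twist": 0, "jaw": -0.3}, {"delta_pos": [0, 0, -0.032], "twist": 0, "jaw": -0.3}])

```text
t: 11.55
tcp_pos: [0.4494, -0.0781, 0.0388]
orientation: [0.819, -0.574, 0.0, -0.0]
force: [-0.2, 0.4, 0.7]
grip_width: 0.0582
finger_force: 21.8
```

>>> move_arm(plan=[{"delta_pos": [0, 0, -0.0007], "twist": 0, "jaw": -0.3}, {"delta_pos": [0, 0, -0.0014], "twist": 0, "jaw": -0.3}, {"delta_pos": [0, 0, -0.002], "twist": 0, "jaw": -0.3}, {"delta_pos": [0, 0, -0.002], "twist": 0, "jaw": -0.3}])

```text
t: 12.05
tcp_pos: [0.4494, -0.0783, 0.0369]
orientation: [0.819, -0.574, 0.0, -0.0]
force: [0.4, 0.5, 2.7]
grip_width: 0.0587
finger_force: 22.1
```

>>> move_arm(plan=[{"delta_pos": [0, 0, -0.0004], "twist": 0, "jaw": -0.3}, {"delta_pos": [0, 0, -0.0004], "twist": 0, "jaw": -0.3}])

```text
t: 12.3
tcp_pos: [0.4495, -0.0783, 0.0367]
orientation: [0.819, -0.574, 0.0, -0.0]
force: [-1.9, 0.1, 4.7]
grip_width: 0.0582
finger_force: 22.3
```

>>> move_arm(plan=[{"delta_pos": [0, -0.001, 0], "twist": 0, "jaw": -0.3}, {"delta_pos": [0, -0.002, 0], "twist": 0, "jaw": -0.3}, {"delta_pos": [0, -0.003, 0], "twist": 0, "jaw": -0.3}, {"delta_pos": [0, -0.003, 0], "twist": 0, "jaw": -0.3}])

```text
t: 12.8
tcp_pos: [0.4495, -0.0813, 0.0362]
orientation: [0.819, -0.574, 0.0, -0.0]
force: [1.4, 0.7, 2.3]
grip_width: 0.0585
finger_force: 22.0
```

>>> move_arm(plan=[{"delta_pos": [0, -0.0007, 0], "twist": 0, "jaw": -0.3}, {"delta_pos": [0, -0.0014, 0], "twist": 0, "jaw": -0.3}, {"delta_pos": [0, -0.002, 0], "twist": 0, "jaw": -0.3}, {"delta_pos": [0, -0.002, 0], "twist": 0, "jaw": -0.3}])

```text
t: 13.3
tcp_pos: [0.4491, -0.0834, 0.036]
orientation: [0.819, -0.574, -0.0, 0.0]
force: [0.6, 0.0, -0.9]
grip_width: 0.0582
finger_force: 21.8
```

Force vanished and z fell to the commanded value. It may be over the pocket, so I probe downward.

>>> move_arm(plan=[{"delta_pos": [0, 0, -0.0007], "twist": 0, "jaw": -0.3}, {"delta_pos": [0, 0, -0.0014], "twist": 0, "jaw": -0.3}, {"delta_pos": [0, 0, -0.0014], "twist": 0, "jaw": -0.3}])

```text
t: 13.68
tcp_pos: [0.4491, -0.0833, 0.0347]
orientation: [0.819, -0.574, -0.0, 0.0]
force: [1.2, -1.2, 0.0]
grip_width: 0.0585
finger_force: 21.8
```

>>> move_arm(plan=[{"delta_pos": [0, 0, -0.0005], "twist": 0, "jaw": -0.3}, {"delta_pos": [0, 0, -0.001], "twist": 0, "jaw": -0.3}, {"delta_pos": [0, 0, -0.001], "twist": 0, "jaw": -0.3}])

```text
t: 14.05
tcp_pos: [0.4492, -0.0832, 0.0338]
orientation: [0.819, -0.574, -0.0, -0.0]
force: [0.8, -0.5, -0.0]
grip_width: 0.0585
finger_force: 21.8
```

>>> move_arm(plan=[{"delta_pos": [0, 0, -0.0004], "twist": 0, "jaw": -0.3}, {"delta_pos": [0, 0, -0.0008], "twist": 0, "jaw": -0.3}, {"delta_pos": [0, 0, -0.0008], "twist": 0, "jaw": -0.3}])

```text
t: 14.42
tcp_pos: [0.4492, -0.0832, 0.0336]
orientation: [0.819, -0.574, 0.0, -0.0]
force: [-1.5, 0.4, 5.8]
grip_width: 0.0584
finger_force: 25.6
```

>>> move_arm(plan=[{"delta_pos": [0, 0, 0.0008], "twist": 0, "jaw": -0.35}, {"delta_pos": [0, 0, 0.0008], "twist": 0, "jaw": -0.45}, {"delta_pos": [0, 0, 0.001], "twist": 0, "jaw": -0.55}, {"delta_pos": [0, 0, 0.005], "twist": 0, "jaw": -0.65}, {"delta_pos": [0, 0, 0.015], "twist": 0, "jaw": -0.65}])

```text
t: 15.05
tcp_pos: [0.4488, -0.0832, 0.0481]
orientation: [0.819, -0.574, -0.0, 0.0]
force: [-0.9, 0.2, 0.7]
grip_width: 0.0705
finger_force: 0.0
```

>>> move_arm(plan=[{"delta_pos": [0, 0, 0.03], "twist": 0, "jaw": -0.65}, {"delta_pos": [0, 0, 0.08], "twist": 0, "jaw": -0.6}, {"delta_pos": [-0.03, 0.05, 0.12], "twist": 0, "jaw": 0}, {"delta_pos": [-0.06, 0.1, 0.12], "twist": 0, "jaw": 0.5}, {"delta_pos": [-0.08, 0.14, 0.12], "twist": 0, "jaw": 1}])

```text
t: 15.68
tcp_pos: [0.3684, 0.0582, 0.1695]
orientation: [0.819, -0.574, 0.001, -0.002]
force: [0.7, 0.4, -0.2]
grip_width: 0.0143
finger_force: 0.0
```

Run:
```python
from h import *
s=observe();print(s['tcp_pos'],s['force'],s['grip_width'])
c=eyes.capture('top');p=c['pixels'].astype(int);g=p.max(2)
x0,y0=294,185
for u,v,ar in blobs(g[y0:217,x0:323]>130,(x0,y0),20):print('disc',u,v,ar,ray(c,(u,v),.038))
for r in range(186,216): print(r,*g[r,294:326])
print()
for r in range(174,198): print(r,*g[r,316:340])
```

```text
[0.36836194 0.05820014 0.16952093] [ 0.73824771  0.38910244 -0.23591688] 0.014320890774362783
disc 308.88306208559374 199.6955997588909 276.5 [ 0.4504248  -0.08350056  0.038     ]
186 74 73 74 74 73 71 73 73 74 70 73 72 70 72 72 72 72 74 71 73 73 72 73 71 70 73 73 70 73 71 84 120
187 73 74 73 74 74 73 74 72 74 74 74 73 73 73 72 72 74 71 73 73 74 72 71 72 71 73 73 73 72 71 72 81
188 71 72 75 73 74 73 74 73 74 72 72 73 73 72 74 73 71 73 72 72 71 70 71 71 71 70 72 71 71 72 73 72
189 74 75 73 72 73 72 72 72 73 72 73 71 70 71 75 72 74 69 71 71 71 72 72 71 72 72 74 72 72 71 71 72
190 72 70 71 71 72 74 72 73 72 71 71 81 104 138 155 153 148 116 96 68 69 71 72 72 72 73 72 72 70 73 71 72
191 72 72 72 72 72 70 73 71 74 94 143 175 178 186 192 194 192 181 171 142 94 68 70 73 72 71 72 71 72 73 73 72
192 72 71 73 74 72 71 71 72 94 148 189 201 200 200 200 198 199 198 197 188 167 121 70 71 71 70 70 73 72 71 72 70
193 71 71 71 74 70 72 73 103 172 189 201 201 200 200 200 200 199 198 199 198 195 176 121 68 72 70 71 71 71 72 71 72
194 71 72 71 73 72 73 91 153 197 200 200 199 200 198 200 199 199 199 199 1
[... 3879 characters left out ...]
 166 194 199 201 201 201 202
190 72 72 72 73 72 72 70 73 71 72 72 73 74 82 122 155 147 142 164 169 188 200 199 200
191 70 73 72 71 72 71 72 73 73 72 72 73 70 71 84 117 126 113 147 147 174 200 200 200
192 70 71 71 70 70 73 72 71 72 70 72 72 73 72 70 75 89 90 114 135 173 201 200 201
193 121 68 72 70 71 71 71 72 71 72 72 72 73 73 73 72 75 84 131 184 193 200 201 200
194 172 97 68 71 71 71 70 71 71 71 74 71 71 73 73 73 70 77 139 200 200 199 201 201
195 194 161 68 72 73 71 71 71 71 71 71 72 73 72 72 72 70 69 131 200 199 199 201 201
196 198 183 99 68 72 71 72 69 71 71 72 72 71 72 71 73 70 67 131 200 200 200 201 201
197 198 194 160 67 71 71 70 72 73 71 71 71 72 73 72 72 68 65 115 183 201 200 200 200
```

The disc centre is at (308.9,199.7) with an even dark surround, concentric with the pocket. I'll gently touch it with the shut fingers to confirm it is flush, expecting contact near TCP z≈.039, and work out the peg position at the same time.

>>> move_arm(plan=[{"delta_pos": [0.03, -0.05, 0], "twist": 0, "jaw": 1}, {"delta_pos": [0.06, -0.1, -0.02], "twist": 0, "jaw": 1}, {"delta_pos": [0.081, -0.14, -0.06], "twist": 0, "jaw": 1}, {"delta_pos": [0.081, -0.14, -0.11], "twist": 0, "jaw": 1}, {"delta_pos": [0.081, -0.14, -0.122], "twist": 0, "jaw": 1}])

```text
t: 16.35
tcp_pos: [0.448, -0.0839, 0.0439]
orientation: [0.818, -0.575, -0.002, 0.002]
force: [-0.2, 0.2, 0.6]
grip_width: 0.0001
finger_force: 0.0
```

>>> move_arm(plan=[{"delta_pos": [0, 0, -0.001], "twist": 0, "jaw": 1}, {"delta_pos": [0, 0, -0.002], "twist": 0, "jaw": 1}, {"delta_pos": [0, 0, -0.003], "twist": 0, "jaw": 1}, {"delta_pos": [0, 0, -0.003], "twist": 0, "jaw": 1}])

```text
t: 16.85
tcp_pos: [0.4507, -0.0829, 0.0438]
orientation: [0.819, -0.574, 0.001, -0.001]
force: [-0.2, 0.4, 0.9]
grip_width: 0.0005
finger_force: 0.0
```

Run:
```python
from h import *
c=eyes.capture('top')
P=lambda X:cv2.projectPoints(np.array([X],float),cv2.Rodrigues(np.array(c['R']))[0],np.array(c['t']),c['camera_matrix'],np.array(c['dist']))[0][0,0]
p=np.array([.4500,-.0835])
for yaw in(22,25,28):
    y=np.deg2rad(yaw);R=np.array([[np.cos(y),-np.sin(y)],[np.sin(y),np.cos(y)]]);S=p+R@[.03,-.06]
    print(yaw,S,P([*S,.047]))
    for a in(1.3,1.4,1.5,1.6,1.7):
        th=np.deg2rad(116.57)+y+a;q=S+.045*np.array([np.cos(th),np.sin(th)]);print('  ',a,q.round(4),P([*q,.0555]).round(1),P([*q,.0415]).round(1))
print(observe()['force'],observe()['tcp_pos'])
```

```text
22 [ 0.50029191 -0.12789283] [323.41499499 182.72654684]
   1.3 [ 0.4626 -0.1524] [332.6 194.8] [331.6 195.1]
   1.4 [ 0.4652 -0.1561] [333.8 193.9] [332.8 194.2]
   1.5 [ 0.4682 -0.1594] [334.8 192.9] [333.8 193.2]
   1.6 [ 0.4715 -0.1625] [335.8 191.8] [334.8 192.1]
   1.7 [ 0.4751 -0.1652] [336.7 190.5] [335.6 190.9]
25 [ 0.50254633 -0.12519992] [322.49991894 182.00372493]
   1.3 [ 0.4662 -0.1517] [332.3 193.6] [331.3 193.9]
   1.4 [ 0.469  -0.1552] [333.4 192.7] [332.4 193. ]
   1.5 [ 0.4722 -0.1584] [334.4 191.6] [333.4 191.9]
   1.6 [ 0.4756 -0.1613] [335.3 190.4] [334.3 190.8]
   1.7 [ 0.4794 -0.1638] [336.1 189.1] [335.1 189.5]
28 [ 0.50465672 -0.12239271] [321.54906572 181.32929214]
   1.3 [ 0.4697 -0.1507] [331.9 192.4] [331.  192.8]
   1.4 [ 0.4727 -0.1541] [333.  191.4] [332.  191.8]
   1.5 [ 0.476  -0.1571] [334.  190.3] [333.  190.7]
   1.6 [ 0.4797 -0.1598] [334.8 189.1] [333.8 189.4]
   1.7 [ 0.4835 -0.1621] [335.5 187.8] [334.5 188.2]
[0.01738208 0.00407364 0.55358258] [ 0.45050643 -0.08302286  0.04358646]
```

>>> move_arm(plan=[{"delta_pos": [0, 0, -0.001], "twist": 0, "jaw": 1}, {"delta_pos": [0, 0, -0.002], "twist": 0, "jaw": 1}, {"delta_pos": [0, 0, -0.003], "twist": 0, "jaw": 1}, {"delta_pos": [0, 0, -0.003], "twist": 0, "jaw": 1}])

```text
t: 17.4
tcp_pos: [0.4501, -0.0832, 0.0398]
orientation: [0.819, -0.574, -0.0, 0.0]
force: [0.5, 0.3, -1.0]
grip_width: -0.0002
finger_force: 0.0
```

>>> move_arm(plan=[{"delta_pos": [0, 0, -0.0005], "twist": 0, "jaw": 1}, {"delta_pos": [0, 0, -0.001], "twist": 0, "jaw": 1}, {"delta_pos": [0, 0, -0.0013], "twist": 0, "jaw": 1}, {"delta_pos": [0, 0, -0.0013], "twist": 0, "jaw": 1}])

```text
t: 17.9
tcp_pos: [0.4502, -0.0832, 0.0387]
orientation: [0.819, -0.574, -0.0, -0.0]
force: [-0.1, 0.1, -1.2]
grip_width: 0.0001
finger_force: 0.0
```

>>> move_arm(plan=[{"delta_pos": [0, 0, -0.0005], "twist": 0, "jaw": 1}, {"delta_pos": [0, 0, -0.001], "twist": 0, "jaw": 1}, {"delta_pos": [0, 0, -0.0014], "twist": 0, "jaw": 1}, {"delta_pos": [0, 0, -0.0014], "twist": 0, "jaw": 1}])

```text
t: 18.4
tcp_pos: [0.4503, -0.0832, 0.0382]
orientation: [0.819, -0.574, 0.0, -0.0]
force: [-3.4, 2.1, 9.8]
grip_width: -0.0002
finger_force: 4.7
```

Contact came at TCP z≈.038 with no high spot, so the disc lies flush. I lift off and go round the peg with the fingers as a loose cage, closing line along the swing tangent.

>>> move_arm(plan=[{"delta_pos": [0, 0, 0.015], "twist": 0, "jaw": 1}, {"delta_pos": [0, 0, 0.06], "twist": -0.15, "jaw": 0.6}, {"delta_pos": [0.008, -0.025, 0.06], "twist": -0.33, "jaw": 0.36}, {"delta_pos": [0.016, -0.05, 0.06], "twist": -0.51, "jaw": 0.36}, {"delta_pos": [0.0245, -0.0765, 0.06], "twist": -0.69, "jaw": 0.36}])

```text
t: 19.02
tcp_pos: [0.4749, -0.1604, 0.0973]
orientation: [-0.574, 0.819, -0.0, 0.0]
force: [-0.1, 0.8, -0.3]
grip_width: 0.0271
finger_force: 0.0
```

>>> move_arm(plan=[{"delta_pos": [0, 0, 0], "twist": -0.17, "jaw": 0.36}, {"delta_pos": [0, 0, 0], "twist": -0.34, "jaw": 0.36}, {"delta_pos": [0, 0, -0.02], "twist": -0.34, "jaw": 0.36}, {"delta_pos": [0, 0, -0.03], "twist": -0.34, "jaw": 0.36}, {"delta_pos": [0, 0, -0.032], "twist": -0.34, "jaw": 0.36}])

```text
t: 19.65
tcp_pos: [0.4742, -0.1597, 0.0646]
orientation: [-0.43, 0.903, 0.0, -0.001]
force: [-0.6, -0.4, 0.5]
grip_width: 0.0278
finger_force: 0.0
```

Run:
```python
from h import *
s=observe();print(s['tcp_pos'],s['orientation'],s['force'],s['grip_width'],s['qpos'])
```

```text
[ 0.47419278 -0.15969179  0.06464795] [-4.29996884e-01  9.02830033e-01  3.38283034e-04 -7.04844498e-04] [-0.59376569 -0.43260957  0.50084471] 0.027849279516359633 [-1.11292382e-02  2.78360200e-01 -3.09904746e-01  1.52979082e-05
 -9.84094967e-01 -6.70696626e-01]
```

>>> move_arm(plan=[{"delta_pos": [0, 0, -0.004], "twist": 0, "jaw": 0.36}, {"delta_pos": [0, 0, -0.008], "twist": 0, "jaw": 0.36}, {"delta_pos": [0, 0, -0.011], "twist": 0, "jaw": 0.36}, {"delta_pos": [0, 0, -0.011], "twist": 0, "jaw": 0.36}])

```text
t: 20.15
tcp_pos: [0.4745, -0.1597, 0.0541]
orientation: [-0.43, 0.903, 0.0, -0.0]
force: [0.7, 0.7, 0.3]
grip_width: 0.0269
finger_force: 0.0
```

>>> move_arm(plan=[{"delta_pos": [0, 0, -0.002], "twist": 0, "jaw": 0.36}, {"delta_pos": [0, 0, -0.004], "twist": 0, "jaw": 0.36}, {"delta_pos": [0, 0, -0.006], "twist": 0, "jaw": 0.36}, {"delta_pos": [0, 0, -0.006], "twist": 0, "jaw": 0.36}])

```text
t: 20.65
tcp_pos: [0.4745, -0.1597, 0.0481]
orientation: [-0.43, 0.903, 0.0, -0.0]
force: [0.5, 0.1, -0.4]
grip_width: 0.0276
finger_force: 0.0
```

>>> move_arm(plan=[{"delta_pos": [0, 0, 0], "twist": 0, "jaw": 0.6}, {"delta_pos": [0, 0, 0], "twist": 0, "jaw": 0.75}, {"delta_pos": [0, 0, 0], "twist": 0, "jaw": 0.85}, {"delta_pos": [0, 0, 0], "twist": 0, "jaw": 0.9}], squeeze=20)

```text
t: 21.15
tcp_pos: [0.4746, -0.1597, 0.0483]
orientation: [-0.43, 0.903, 0.0, -0.0]
force: [-0.4, 0.3, -0.4]
grip_width: 0.0071
finger_force: 19.5
```

Width 7 mm with grip force means the peg is between the pads. I ease the jaws into a loose cage and swing along the arc.

>>> move_arm(plan=[{"delta_pos": [-0.0045, 0.0042, 0], "twist": -0.138, "jaw": 0.7}, {"delta_pos": [-0.0085, 0.0091, 0], "twist": -0.278, "jaw": 0.7}, {"delta_pos": [-0.0117, 0.0145, 0], "twist": -0.417, "jaw": 0.7}, {"delta_pos": [-0.0141, 0.0202, 0], "twist": -0.557, "jaw": 0.7}, {"delta_pos": [-0.0158, 0.0263, 0], "twist": -0.697, "jaw": 0.7}])

```text
t: 21.78
tcp_pos: [0.4593, -0.1334, 0.0485]
orientation: [-0.093, 0.996, -0.0, 0.001]
force: [0.8, -0.3, 0.1]
grip_width: 0.0128
finger_force: 0.3
```

>>> move_arm(plan=[{"delta_pos": [-0.0007, 0.0062, 0], "twist": -0.14, "jaw": 0.7}, {"delta_pos": [-0.0006, 0.0125, 0], "twist": -0.279, "jaw": 0.7}, {"delta_pos": [0.0004, 0.0187, 0], "twist": -0.419, "jaw": 0.7}, {"delta_pos": [0.0022, 0.0247, 0], "twist": -0.559, "jaw": 0.7}, {"delta_pos": [0.0022, 0.0247, 0], "twist": -0.559, "jaw": 0.7}])

```text
t: 22.4
tcp_pos: [0.4613, -0.1085, 0.0484]
orientation: [0.182, 0.983, 0.0, 0.0]
force: [-0.1, -0.6, -1.2]
grip_width: 0.013
finger_force: 0.0
```

>>> move_arm(plan=[{"delta_pos": [0.0023, 0.005, 0], "twist": -0.122, "jaw": 0.7}, {"delta_pos": [0.0047, 0.0091, 0], "twist": -0.227, "jaw": 0.7}, {"delta_pos": [0.0065, 0.0116, 0], "twist": -0.297, "jaw": 0.7}, {"delta_pos": [0.008, 0.0134, 0], "twist": -0.349, "jaw": 0.7}, {"delta_pos": [0.008, 0.0134, 0], "twist": -0.349, "jaw": 0.7}])

```text
t: 23.02
tcp_pos: [0.4687, -0.096, 0.0482]
orientation: [0.349, 0.937, -0.001, -0.0]
force: [-1.6, -3.4, 0.4]
grip_width: 0.0128
finger_force: 1.5
```

>>> move_arm(plan=[{"delta_pos": [0.0002, 0.0003, 0], "twist": 0, "jaw": 0.7}, {"delta_pos": [0.0002, 0.0003, 0], "twist": 0, "jaw": 0.7}])

```text
t: 23.28
tcp_pos: [0.4688, -0.0958, 0.0483]
orientation: [0.35, 0.937, -0.001, -0.0]
force: [-1.3, -5.9, 0.7]
grip_width: 0.0129
finger_force: 2.4
```

The clip is at its stop, as the resistance is rising. I back off to mid-slack, lift clear and check.

>>> move_arm(plan=[{"delta_pos": [-0.0012, -0.0015, 0], "twist": 0, "jaw": 0.65}, {"delta_pos": [-0.0012, -0.0015, 0.004], "twist": 0, "jaw": 0.65}, {"delta_pos": [-0.0012, -0.0015, 0.012], "twist": 0, "jaw": 0.65}, {"delta_pos": [-0.0012, -0.0015, 0.04], "twist": 0, "jaw": 0.65}, {"delta_pos": [-0.0012, -0.0015, 0.09], "twist": 0, "jaw": 0.65}])

```text
t: 23.9
tcp_pos: [0.467, -0.0963, 0.1385]
orientation: [0.35, 0.937, -0.0, -0.002]
force: [1.4, -0.6, -0.3]
grip_width: 0.015
finger_force: 0.0
```

>>> move_arm(plan=[{"delta_pos": [-0.02, 0.05, 0.04], "twist": 0, "jaw": 0.65}, {"delta_pos": [-0.04, 0.1, 0.06], "twist": 0, "jaw": 0.65}, {"delta_pos": [-0.06, 0.15, 0.06], "twist": 0, "jaw": 0.65}, {"delta_pos": [-0.08, 0.19, 0.06], "twist": 0, "jaw": 0.65}, {"delta_pos": [-0.08, 0.19, 0.06], "twist": 0, "jaw": 0.65}])

```text
t: 24.52
tcp_pos: [0.3872, 0.0957, 0.1992]
orientation: [0.348, 0.937, 0.001, 0.0]
force: [-0.6, -0.0, 0.4]
grip_width: 0.0152
finger_force: 0.0
```

Run:
```python
from h import *
c=eyes.capture('top');g=c['pixels'].max(2).astype(int)
for r in range(178,214): print(r,*g[r,296:330])
P=lambda X:cv2.projectPoints(np.array([X],float),cv2.Rodrigues(np.array(c['R']))[0],np.array(c['t']),c['camera_matrix'],np.array(c['dist']))[0][0,0]
y=np.deg2rad(25.5);S=np.array([.503,-.1247])
for a in(0,.1,.2):
    th=np.deg2rad(116.57)+y+a;print(a,P([*(S+.045*np.array([np.cos(th),np.sin(th)])),.0555]))
s=observe();print(s['t'],s['tcp_pos'],s['force'])
```

```text
178 95 75 76 75 75 76 76 75 75 75 74 73 76 74 74 74 73 76 76 76 75 74 75 76 76 93 130 173 204 203 203 202 203 204
179 76 76 78 74 75 76 75 75 73 75 74 75 75 75 75 75 75 75 76 73 73 75 74 74 75 81 97 116 154 183 198 196 197 197
180 77 78 76 76 76 75 75 77 76 76 75 74 74 76 76 74 76 75 77 75 75 77 75 74 81 110 136 130 116 127 166 193 193 195
181 75 76 75 76 75 74 75 75 73 73 74 75 75 74 75 75 76 74 75 75 75 74 75 75 98 144 144 126 134 94 116 170 200 199
182 75 77 75 76 73 74 73 74 76 74 76 76 75 74 75 76 74 73 75 73 75 74 75 75 99 152 142 117 138 87 81 118 173 203
183 74 73 74 74 75 75 75 74 74 75 75 73 76 74 72 76 74 75 75 76 73 76 73 91 133 126 142 136 110 75 77 80 118 173
184 75 76 74 74 75 75 75 75 75 76 74 75 73 73 75 73 74 72 72 74 74 74 85 125 140 102 106 103 80 74 73 74 81 137
185 75 74 76 75 74 74 75 75 75 74 73 74 75 75 75 74 75 74 74 76 75 79 109 144 147 134 72 69 71 74 74 76 75 107
186 74 74 75 74 75 73 74 74 74 74 75 75 74 74 76 73 71 74 75 73 77 99 139 147 141 109 72 74 72 75 74 75 73 83
187 75 74 74 72 76 74 75 73 74 73 73 73 73 73 73 74 75 73 75 73 94 146 149 142 122 79
[... 2597 characters left out ...]
 71 70 70 72 88 122 136 152 181 181 176 156 137 122 85 71 72 73 72 72 71 72 73 71 73 74 72 72 73 73
210 69 72 70 71 70 70 72 72 69 71 77 92 113 114 107 93 81 70 72 70 70 71 72 71 74 71 73 70 72 73 73 70 73 71
211 72 71 70 72 72 70 70 70 69 72 70 71 71 72 69 70 70 71 72 69 70 71 71 73 72 73 73 73 72 75 72 72 73 72
212 70 70 72 71 69 71 69 70 71 68 73 70 70 71 71 71 70 71 71 69 71 72 71 72 72 73 71 72 72 71 72 72 74 71
213 71 71 69 72 71 70 71 71 71 71 70 70 71 73 68 72 71 72 72 72 72 72 72 71 72 71 71 71 70 71 73 72 72 73
0 [314.07219682 193.58090369]
0.1 [315.32957662 194.4153733 ]
0.2 [316.66256986 195.12126577]
24.575 [0.38778925 0.09463028 0.19905973] [-0.06842275 -0.807171   -0.05676399]
```

The clip strip runs from its screw at (322,182) straight towards the disc centre at (309,200), with the peg at about (313,194). That matches clip angle 0. The disc's outline is unchanged and the gripper is clear.

```bash
python3 -c "
from cell import robot
print(robot.job_done())"
```

```text
the job is handed in; nothing more can be done
None
```

I fitted the opal glass disc flush in the pocket, swung the clip fully in to its stop over the glass and handed the job in at 24.6 s of robot time; the hand-in gave no verdict.

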